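# Swing the loaded mirror cabinet square and still

## Task

The heavy mirrored cabinet stands ajar on its pivot post in front of the shelf nook, with soft rubber strips on its front and back to push on. Gently swing it out until it stands at a right angle to the nook, bring it to rest there, let go, and see that it stands still on its own for five seconds before you finish. It swings on almost freely, so do not rush, shove or knock it or let it run on towards its far stop or back shut, keep off its glass top, and leave the bottles and other things on the counter alone.

Things in the scene. Friction and masses are not known exactly. Their poses are not given: they have to be found in the camera images.
- nook: low shelf unit fixed on the counter, cream sides, wood shelves, 200 mm high, 420 wide. In front of its left end stands a steel pivot post, 22 mm thick, 275 high. Origin: on the post's axis at counter height. x points back into the nook (away from the robot at yaw 0), y to the left along its front, z up. The nook's front is the plane x = +0.045, from y = +0.055 to -0.385
- cabinet: heavy closed white cabinet, mirror on its front, hung on the post; 280 mm wide, 110 deep, 30 to 250 above the counter; too deep to grip across, no handle. Origin: on the post's axis at counter height; axes equal the nook's when shut (angle 0) and turn with it. In its frame it reaches from y = -0.03 (post) to y = -0.31 (free end), from x = 0 (back) to x = -0.11 (mirror front)
- cabinet_top: pale green frosted glass plate that forms the whole top of the cabinet, 280 x 110 x 5 mm, its surface 250 mm above the counter; smooth, not to be touched. Origin: centre of its underside
- back_buffer: black rubber strip along the top of the cabinet's back, 280 mm wide, 205 to 245 mm above the counter, standing 24 mm proud; soft and springy: yields up to 18 mm at about 120 N/m and springs back. Origin: centre of its outer surface; uncompressed at x = +0.024, y = -0.17, z = 0.225 in the cabinet's frame, same axes. Pushing it opens the cabinet (angle grows)
- front_buffer: the same soft springy strip along the top of the mirror side. Origin: centre of its outer surface; uncompressed at x = -0.134, y = -0.17, z = 0.225 in the cabinet's frame, same axes. Pushing it closes the cabinet (angle shrinks), so it brakes the opening. A cabinet that runs against a still finger bounces back with most of its speed
- cabinet_swing (a joint): opening angle of the cabinet, rad: 0 shut (along the nook's front), growing as the free end swings out toward the robot (clockwise from above); 1.571 square to the nook; stops at 0 and 2.1. Inertia about the post 0.131 kg m2 nominal (mass 3.3 kg with contents, which vary by a third); drag only 0.005 N m s/rad plus 0.0001 N m: it coasts for many seconds
- diffuser: grey glass bottle with narrow neck, 54 mm thick, 112 mm high, loose on the counter; origin: centre of its underside
- spray: black spray bottle, 48 mm thick, 150 mm high, loose; origin: centre of its underside
- lotion: amber bottle with white cap, 60 mm thick, 130 mm high, loose; origin: centre of its underside
- jar: glass jar with steel lid, 70 mm thick, 60 mm high, loose; origin: centre of its underside
- tumbler: white ceramic tumbler, 72 mm thick, 95 mm high, loose; origin: centre of its underside
- shampoo: black bottle, 54 mm thick, 160 mm high, loose; origin: centre of its underside
- soapbar: bar of soap, 60 x 85 x 28 mm, loose; origin: centre of its underside

How it is judged:
By the outcome, as a careful person would: the job done as asked, in the order asked, and still so for the second after the job is handed in, with the robot touching nothing.
It also fails if it takes over 56 s, if anything falls off the work surface, if the arm or the gripper's body presses on something with over 40 N, if the wrist force passes 120 N, or if a joint passes its speed limit or range.

## Robot

A 6-joint arm with a two-finger parallel gripper is mounted at the origin on the work surface. World frame = base frame: x ahead of the robot, y to its left, z up, the work surface at z = 0. Lengths are in m, angles in rad, forces in N, time in s.
With the tool pointing down it reaches from about 0.3 to 1 m from the base axis. Payload 5.1 kg.
Tool frame: the origin (TCP) lies between the finger pads; the fingertips stand 19 mm ahead of it and the grasp point (between the pads) is the TCP; z points along the fingers, y is the line along which they close (so a half turn about z gives the same grasp; the last joint's range is limited). The gripper opens to 95 mm and grips with 3 to 60 N. Pads are 20 mm wide; open, the fingers measure 119 mm over their backs; the gripper's body (75 mm by 180 mm) begins 59 mm behind the grasp point.
Start: joints at [1.17, 0.124, 1.65, -0, 1.367, -0.083], TCP at [0.203, 0.617, 0.198] pointing down, gripper open.
Joint ranges: [-2.61, 2.61], [-1.02, 2.33], [0.03, 2.71], [-1.35, 4.49], [0.32, 2.68], [-2.91, 2.91]. Speed limits (rad/s): [2.57, 2.57, 3.14, 3.14, 3.14, 3.14].

## Interface

Orientations are given as a unit quaternion [w, x, y, z].
In Python, from plant import ctrl gives the robot as it stands.
- The arm moves only by the shell command python3 -m creep 'ROWS'. ROWS is JSON, a list of rows, each an object of numbers: "dx", "dy", "dz": the shift along the tool's x, y, z normalised to -1 to 1, where 1 is 0.75 m; "spin": the turn about the tool's z normalised to -1 to 1, where 1 is 60 degrees; "hand": the opening, from 0 (shut) to 1 (fully open). In form: [{"dx": .., "dy": .., "dz": .., "spin": .., "hand": ..}, ...]. A call has exactly 8 rows; each row is the pose to reach, as a shift and turn from the pose commanded when the call began, along the tool's axes at that moment; what a row does not reach only later rows make up. A row lasts 1/8 s, in which the tool goes at most 62.5 mm and 10.7 degrees, less where a joint would pass 70% of its speed; a pose out of reach is approached as far as the arm can. A call with a number of a shift or a turn outside -1 to 1 is refused whole. A call with a gripper value outside its range is refused whole. The fingers move at their own pace and stop on an object; the grip force is fixed at half the most. Time passes only in rows, so rows that repeat a pose let the fingers close, or fill a call up. It gives the time, the measured TCP pose, the force, the opening and the grip force at its end, in the units of the state.
- ctrl.state(): the state, without advancing time (a new reading comes with each control period).
- ctrl.grab_frame(name): name is "scene" or "side" or "wrist"; returns (picture, depth): 480x640x3 uint8, red, green, blue; 480x640 float32, m along the optical axis (not along the pixel's ray), 0 where there is no reading.
- ctrl.camera_model(name): a dict with "K" (3x3 intrinsics, pixels), "k1" (the pictures are not rectified: a ray, as slopes to the right and down, at radius r is drawn at 1 + k1 r^2 times it, then the intrinsics apply), "extrinsics" (4x4, takes a point from camera to world coordinates); the wrist camera has in their place "tool_from_camera" (4x4, takes a point from camera to tool coordinates, whose origin is the TCP and whose axes are the flange's). Camera axes: x right, y down, z forward; pixel columns grow to the right and rows downward; lengths in m; the calibration is good to about 2 mm. A picture is of the moment at which its call begins: read the wrist's pose just before it. camera_model takes no time and is no camera call.
- ctrl.hand_in(): hands the job in; it is judged then, once.
The state is a dict: "t": time; "q": joint angles; "qvel": joint speeds; "effort": joint torques, N m; "ee_pos": TCP position; "tcp_rot": TCP orientation; "ft_force": force on the tool from outside, world axes, zero at the start; "torque": the same for the moment, N m; "opening": finger opening in m; "grasp_force": force on a finger pad.
Only numpy, scipy, OpenCV 4.12 (cv2) and the standard library are available. Lean on these libraries where they do the work, as an engineer would, in place of code of your own. Each camera call takes 0.05 s, during which the arm holds its last target. There are 200 camera calls.

## Working session

There is one attempt and no reset: what is moved stays moved. The work goes in short steps, Python scripts to look and compute and a shell command to move; the robot and the scene stay as the last step left them, time stands still between calls to the robot, and variables do not carry over. Pictures are saved under pics/ and viewed, at most 10 in all, crops included, and the job is handed in when it is done.

```bash
mkdir -p pics; ls
cat > h.py <<'E'
import numpy as np, cv2
from plant import ctrl
def pts(name, depth, uv, Tc=None):
    m=ctrl.camera_model(name);K=np.array(m['K']);k1=m['k1']
    uv=np.asarray(uv,float).reshape(-1,1,2)
    r=cv2.undistortPoints(uv,K,np.array([k1,0,0,0.])).reshape(-1,2)
    d=np.array([depth[int(v),int(u)] for u,v in uv.reshape(-1,2)])
    P=np.c_[r*d[:,None],d,np.ones(len(d))]
    T=np.array(m['extrinsics']) if Tc is None else Tc
    return (T@P.T).T[:,:3]
def cloud(name,depth,step=2):
    v,u=np.mgrid[0:480:step,0:640:step]
    uv=np.c_[u.ravel(),v.ravel()];ok=depth[uv[:,1],uv[:,0]]>0
    return uv[ok],pts(name,depth,uv[ok])
E
python3 - <<'E'
from h import *
for n in('scene','side'):
    p,d=ctrl.grab_frame(n);cv2.imwrite(f'pics/{n}0.png',p[:,:,::-1]);np.save(f'{n}0.npy',d);np.save(f'{n}0rgb.npy',p)
    print(n,np.round(ctrl.camera_model(n)['extrinsics'],3).tolist())
print(ctrl.state())
E
```

```text
pics
scene [[0.91, 0.306, -0.28, 0.982], [0.415, -0.652, 0.635, -0.99], [0.012, -0.694, -0.72, 1.325], [0.0, 0.0, 0.0, 1.0]]
side [[-0.953, -0.177, 0.246, 0.151], [-0.303, 0.531, -0.791, 1.244], [0.01, -0.829, -0.56, 1.007], [0.0, 0.0, 0.0, 1.0]]
{'t': 0.1, 'q': array([ 1.17042573e+00,  1.24474475e-01,  1.65148722e+00, -4.42699570e-05,
        1.36747244e+00, -8.26204246e-02]), 'qvel': array([-0.00104819, -0.00017017, -0.00429382, -0.00031396, -0.00087142,
       -0.00089423]), 'effort': array([ 1.69487744e-04, -4.18878543e+01, -3.61096680e+01,  7.76360231e-02,
        4.61215165e-02, -7.38013955e-05]), 'ee_pos': array([0.20290405, 0.61690402, 0.19641728]), 'tcp_rot': array([-1.99153707e-04,  1.58203058e-01,  9.87406170e-01, -8.99205257e-04]), 'ft_force': array([0.54612703, 0.12889686, 0.58108107]), 'torque': array([-0.0724029 ,  0.00986398,  0.02715001]), 'grasp_force': 0.0, 'opening': 0.09507649090460112}
```

View pics/scene0.png

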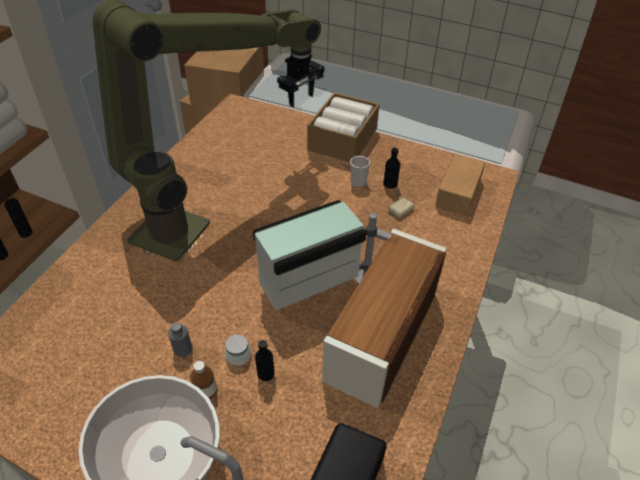

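View pics/side0.png

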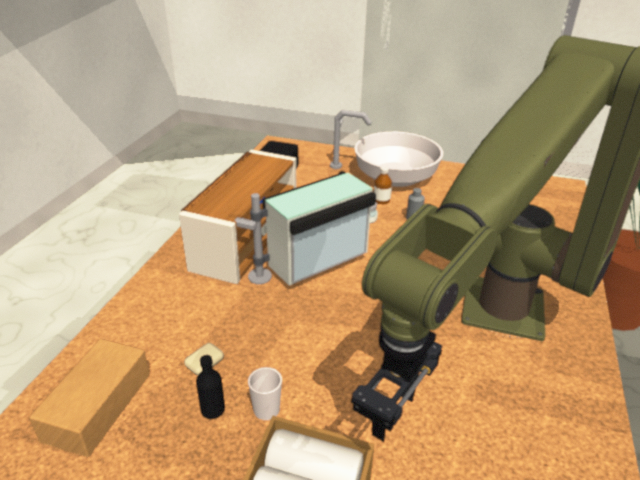

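The scene view shows the cabinet (green top about 255–365, 207–265) hung on the post (372,215), already well open. The nook is at (330–445, 235–400). In the side view the mirror and front strip (290–375, 190–235) face the near side, towards the gripper and tumbler.

```bash
cat > fit.py <<'E'
from h import *
def fit(names,depths,rgbs,vb=False):
    out={}
    C=[]
    for n,d,p in zip(names,depths,rgbs):
        uv,P=cloud(n,d,1);c=p[uv[:,1],uv[:,0]].astype(int)
        g=(c[:,1]>c[:,0]+12)&(c[:,1]>120)&(abs(P[:,2]-.25)<.012)
        Q=P[g]
        if vb:
            (cx,cy),(w,h),a=cv2.minAreaRect(Q[:,:2].astype(np.float32))
            print(n,'top',len(Q),Q.mean(0).round(4),(cx,cy),(w,h),a)
        out[n]=(Q,P,c)
    return out
if __name__=='__main__':
    N=('scene','side')
    o=fit(N,[np.load(f'{n}0.npy') for n in N],[np.load(f'{n}0rgb.npy') for n in N],True)
    for n in N:
        Q,P,c=o[n]
        m=(abs(P[:,2]-.2)<.012)&(P[:,0]>.5)&(P[:,0]<1.1)&(abs(P[:,1])<.5)&(c[:,0]>c[:,2]+10)
        nb=P[m]; r=cv2.minAreaRect(nb[:,:2].astype(np.float32)); print(n,'nook wood',len(nb),r,cv2.boxPoints(r).round(3).tolist())
        m=(P[:,2]>.262)&(P[:,2]<.29)&(np.hypot(P[:,0]-.8,P[:,1]-.1)<.35); print('post',m.sum(),P[m].mean(0).round(4))
        d=np.load(f'{n}0.npy')
    for l,u in {'lotion':(203,368),'jar':(237,343),'spray':(263,346),'diff':(177,327),'tumb':(359,163),'shampoo':(393,155),'soap':(402,207),'posttop':(373,214)}.items():
        print(l,pts('scene',np.load('scene0.npy'),[u]).round(3))
E
python3 fit.py
```

```text
scene top 2929 [ 0.5283 -0.0196  0.2498] (0.5264720916748047, -0.013486102223396301) (0.28133079409599304, 0.12537215650081635) 52.52350997924805
side top 2294 [ 0.5304 -0.0046  0.2501] (0.5310184955596924, -0.016919612884521484) (0.2844350039958954, 0.12730446457862854) 51.919647216796875
scene nook wood 8792 ((0.7742785811424255, -0.08629964292049408), (0.4476785659790039, 0.2264041006565094), 88.17096710205078) [[0.6539999842643738, -0.3059999942779541], [0.8799999952316284, -0.3140000104904175], [0.8949999809265137, 0.1340000033378601], [0.6679999828338623, 0.14100000262260437]]
post 62 [0.6782 0.0823 0.2719]
side nook wood 4718 ((0.7205122113227844, -0.08240079879760742), (0.45124244689941406, 0.3316367268562317), 88.08351135253906) [[0.546999990940094, -0.3019999861717224], [0.8790000081062317, -0.31299999356269836], [0.8939999938011169, 0.1379999965429306], [0.5619999766349792, 0.14900000393390656]]
post 62 [0.6741 0.0911 0.2714]
lotion [[ 0.448 -0.457  0.13 ]]
jar [[ 0.459 -0.32   0.062]]
spray [[ 0.559 -0.347  0.151]]
diff [[ 0.31  -0.372  0.111]]
tumb [[0.475 0.539 0.067]]
shampoo [[0.597 0.542 0.143]]
soap [[0.684 0.421 0.029]]
posttop [[0.677 0.09  0.277]]
```

```bash
cat > cab.py <<'E'
from h import *
from scipy.optimize import minimize
YAW=-0.032; POST=np.array([.676,.086])
def proj(n,P):
    m=ctrl.camera_model(n);T=np.linalg.inv(np.array(m['extrinsics']))
    return cv2.projectPoints(np.asarray(P,float),cv2.Rodrigues(T[:3,:3])[0],T[:3,3],np.array(m['K']),np.array([m['k1'],0,0,0.]))[0].reshape(-1,2)
def rect(px,py,th):  # th = opening angle
    a=YAW-th;R=np.array([[np.cos(a),-np.sin(a)],[np.sin(a),np.cos(a)]])
    L=np.array([[0,-.03],[0,-.31],[-.11,-.31],[-.11,-.03]])
    return np.c_[L@R.T+[px,py],np.full(4,.25)]
def mask(p):
    c=p.astype(int);m=((c[:,:,1]>c[:,:,0]+12)&(c[:,:,1]>110)&(c[:,:,1]>c[:,:,2]+3)).astype(np.uint8)
    n,l,s,_=cv2.connectedComponentsWithStats(cv2.medianBlur(m,3));
    return (l==1+np.argmax(s[1:,4])).astype(np.float32)
def cost(n,m,px,py,th):
    q=proj(n,rect(px,py,th));img=np.zeros(m.shape,np.uint8)
    cv2.fillConvexPoly(img,np.round(q*16).astype(np.int32),255,cv2.LINE_AA,4)
    return np.abs(img/255.-m).sum()/m.sum()
def fitall(ims,x0=None,free=True):
    M={n:mask(p) for n,p in ims.items()}
    if free:
        f=lambda x:sum(cost(n,m,*x) for n,m in M.items())
        S=np.array([x0]+[np.array(x0)+d for d in np.diag([.01,.01,.05])])
    else:
        f=lambda x:sum(cost(n,m,*POST,x[0]) for n,m in M.items())
        S=np.array([x0,[x0[0]+.05]])
    r=minimize(f,x0,method='Nelder-Mead',options=dict(initial_simplex=S,xatol=1e-5,fatol=1e-6))
    return r.x,r.fun
E
python3 - <<'E'
from cab import *
I={n:np.load(f'{n}0rgb.npy') for n in('scene','side')}
for k in (['scene'],['side'],['scene','side']): print(k,fitall({n:I[n] for n in k},[.676,.086,.62]))
for l,b in {'scene':(305,200,455,340),'side':(175,145,325,285)}.items():
    x0,y0,x1,y1=b
c1=cv2.resize(I['scene'][225:405,315:455],None,fx=3,fy=3,interpolation=cv2.INTER_CUBIC)
c2=cv2.resize(I['side'][145:285,175:305],None,fx=3,fy=3,interpolation=cv2.INTER_CUBIC)
W=np.zeros((540,420+390,3),np.uint8);W[:,:420]=c1;W[:420,420:]=c2
cv2.imwrite('pics/nook.png',W[:,:800,::-1])
P=np.array([[.045,.055,.2],[.045,-.385,.2],[0,0,.275]]);a=-.032
R=np.array([[np.cos(a),-np.sin(a)],[np.sin(a),np.cos(a)]])
P[:,:2]=P[:,:2]@R.T+[.676,.086]
for n in I: print(n,proj(n,P).round(1).tolist())
E
```

```text
['scene'] (array([0.67677986, 0.08729127, 0.6168385 ]), np.float64(0.033900102096913534))
['side'] (array([0.67518052, 0.08971384, 0.6279803 ]), np.float64(0.04361977834612106))
['scene', 'side'] (array([0.67588449, 0.08889993, 0.61559139]), np.float64(0.10977341769702598))
scene [[391.6, 227.2], [326.0, 342.1], [372.2, 215.2]]
side [[231.7, 225.8], [292.2, 156.5], [254.5, 194.4]]
```

View pics/nook.png

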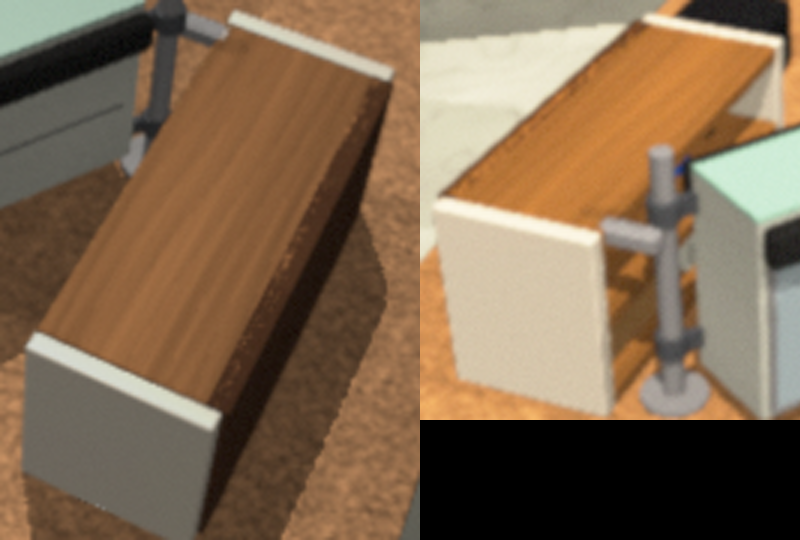

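Crop corners of the nook's front top edge: scene (391.7,228.7) and (324.3,341.5); side (235,225) and (296,158.5); post top scene about (372,215).

```bash
cat >> h.py <<'E'
def onz(n,uv,z):
    m=ctrl.camera_model(n);T=np.array(m['extrinsics'])
    r=cv2.undistortPoints(np.asarray(uv,float).reshape(-1,1,2),np.array(m['K']),np.array([m['k1'],0,0,0.])).reshape(-1,2)
    d=np.c_[r,np.ones(len(r))]@T[:3,:3].T
    return T[:3,3]+d*((z-T[2,3])/d[:,2])[:,None]
E
python3 - <<'E'
from h import *
for n,uv in {'scene':[[391.7,228.7],[324.3,341.5]],'side':[[235,225],[296,158.5]]}.items():
    P=onz(n,uv,.2);e=P[0]-P[1];print(n,P.round(4).tolist(),np.linalg.norm(e),'yaw',np.arctan2(-e[0],e[1]))
# nook-top edges by depth: front/back lines and wood boundary
for n in('scene','side'):
    d=np.load(n+'0.npy')
    uv,P=None,None
    from h import cloud
    uv,P=cloud(n,d,1);c=np.load(n+'0rgb.npy')[uv[:,1],uv[:,0]].astype(int)
    m=(abs(P[:,2]-.2)<.008)&(P[:,0]>.66)&(P[:,0]<1)&(P[:,1]>-.33)&(P[:,1]<.17);Q=P[m]
    for nm,f in(('front',np.min),('back',np.max)):
        ys=np.arange(-.27,.10,.01);xs=np.array([f(Q[abs(Q[:,1]-y)<.005,0]) for y in ys])
        b=np.polyfit(ys,xs,1);r=xs-np.polyval(b,ys);k=abs(r)<1.5*np.median(abs(r))+1e-4;b=np.polyfit(ys[k],xs[k],1);print(n,nm,'yaw',-np.arctan(b[0]),'x@y=.087',np.polyval(b,.087),r.std())
E
```

```text
scene [[0.7251, 0.1339, 0.2], [0.7043, -0.3003, 0.2]] 0.4347318588639403 yaw -0.048002034021931164
side [[0.7161, 0.1334, 0.2], [0.6922, -0.2904, 0.2]] 0.4245296076008165 yaw -0.05624876296959901
scene front yaw -0.026152415066051274 x@y=.087 0.7139789019219073 0.014131906584070845
scene back yaw -0.05783791040690276 x@y=.087 0.8933065864586356 0.0006808295321166638
side front yaw -0.050642636550992846 x@y=.087 0.7172321401304309 0.013043656500095412
side back yaw -0.0590550708792149 x@y=.087 0.8902580838650089 0.0020607082495634975
```

```bash
sed -i 's/^YAW=.*/YAW=-0.055; POST=np.array([.676,.088])/' cab.py
python3 -m creep '[{"dx":-0.02,"dy":-0.02,"dz":-0.05,"spin":-0.1,"hand":0},{"dx":-0.07,"dy":-0.07,"dz":-0.1,"spin":-0.2,"hand":0},{"dx":-0.13,"dy":-0.125,"dz":-0.15,"spin":-0.303,"hand":0},{"dx":-0.19,"dy":-0.18,"dz":-0.15,"spin":-0.303,"hand":0},{"dx":-0.25,"dy":-0.24,"dz":-0.15,"spin":-0.303,"hand":0},{"dx":-0.31,"dy":-0.295,"dz":-0.15,"spin":-0.303,"hand":0},{"dx":-0.365,"dy":-0.35,"dz":-0.15,"spin":-0.303,"hand":0},{"dx":-0.402,"dy":-0.383,"dz":-0.15,"spin":-0.303,"hand":0}]'
python3 -c "
from h import *
s=ctrl.state();print(s['tcp_rot'],s['q'].round(2))"
```

```text
t: 1.1
ee_pos: [0.4003, 0.248, 0.3097]
tcp_rot: [-0.0, 0.001, 1.0, -0.0]
ft_force: [1.1, 0.7, 1.2]
opening: 0.0202
grasp_force: 0.0
[-3.02080135e-05  1.10325449e-03  9.99999379e-01 -1.53310569e-04] [ 0.44 -0.33  1.88 -0.    1.59 -1.13]
```

```bash
python3 -m creep '[{"dx":-0.02,"dy":-0.05,"dz":0,"spin":0,"hand":0},{"dx":-0.05,"dy":-0.12,"dz":0,"spin":0,"hand":0},{"dx":-0.08,"dy":-0.195,"dz":0,"spin":0,"hand":0},{"dx":-0.11,"dy":-0.27,"dz":0,"spin":0,"hand":0},{"dx":-0.14,"dy":-0.345,"dz":0,"spin":0,"hand":0},{"dx":-0.17,"dy":-0.42,"dz":0,"spin":0,"hand":0},{"dx":-0.2,"dy":-0.49,"dz":0,"spin":0,"hand":0},{"dx":-0.225,"dy":-0.55,"dz":0,"spin":0,"hand":0}]'
python3 - <<'E'
from cab import *
p,d=ctrl.grab_frame('scene');cv2.imwrite('pics/s1.png',p[:,:,::-1]);print(fitall({'scene':p},[*POST,.6]))
p2,d=ctrl.grab_frame('side');print(fitall({'side':p2},[.6],False))
cv2.imwrite('pics/s1.png',np.hstack([p[150:420,200:500],p2[100:370,150:450]])[:,:,::-1])
E
```

```text
t: 2.1
ee_pos: [0.5685, -0.1643, 0.3093]
tcp_rot: [-0.0, 0.001, 1.0, 0.0]
ft_force: [-0.1, 0.6, 0.9]
opening: 0.0004
grasp_force: 0.0
(array([0.67979906, 0.09281582, 0.58011606]), np.float64(1.278504427106163))
(array([0.61289063]), np.float64(0.04543628309467394))
```

View pics/s1.png

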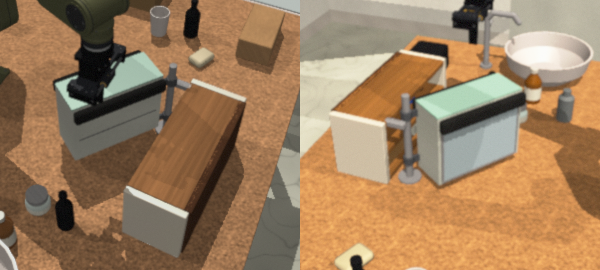

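The side view has the cabinet clear with the gripper behind it. Next I'll descend and start a slow, steady approach.

```bash
python3 -m creep '[{"dx":0,"dy":0,"dz":0.04,"spin":0,"hand":0},{"dx":0,"dy":0,"dz":0.08,"spin":0,"hand":0},{"dx":0,"dy":0,"dz":0.105,"spin":0,"hand":0},{"dx":0.0048,"dy":0.0037,"dz":0.105,"spin":0,"hand":0},{"dx":0.0096,"dy":0.0073,"dz":0.105,"spin":0,"hand":0},{"dx":0.012,"dy":0.0091,"dz":0.105,"spin":0,"hand":0},{"dx":0.0144,"dy":0.011,"dz":0.105,"spin":0,"hand":0},{"dx":0.0168,"dy":0.0128,"dz":0.105,"spin":0,"hand":0}]'
python3 -m creep '[{"dx":0.0024,"dy":0.0018,"dz":0,"spin":0,"hand":0},{"dx":0.0048,"dy":0.0037,"dz":0,"spin":0,"hand":0},{"dx":0.0072,"dy":0.0055,"dz":0,"spin":0,"hand":0},{"dx":0.0096,"dy":0.0073,"dz":0,"spin":0,"hand":0},{"dx":0.012,"dy":0.0092,"dz":0,"spin":0,"hand":0},{"dx":0.0144,"dy":0.011,"dz":0,"spin":0,"hand":0},{"dx":0.0168,"dy":0.0128,"dz":0,"spin":0,"hand":0},{"dx":0.0192,"dy":0.0146,"dz":0,"spin":0,"hand":0}]'
python3 - <<'E'
from cab import *
p2,d=ctrl.grab_frame('side');print(ctrl.state()['t'],fitall({'side':p2},[.6],False))
E
```

```text
t: 3.2
ee_pos: [0.5558, -0.1526, 0.2318]
tcp_rot: [0.0, 0.0, 1.0, -0.0]
ft_force: [-0.6, -0.4, -0.4]
opening: 0.0006
grasp_force: 0.0
t: 4.2
ee_pos: [0.5412, -0.1416, 0.2313]
tcp_rot: [-0.0, 0.0, 1.0, -0.0]
ft_force: [0.2, 0.3, 0.1]
opening: 0.0002
grasp_force: 0.0
4.25 (array([0.61289063]), np.float64(0.04594277693617822))
```

```bash
python3 -m creep '[{"dx":0.0024,"dy":0.0018,"dz":0,"spin":0,"hand":0},{"dx":0.0048,"dy":0.0037,"dz":0,"spin":0,"hand":0},{"dx":0.0072,"dy":0.0055,"dz":0,"spin":0,"hand":0},{"dx":0.0096,"dy":0.0073,"dz":0,"spin":0,"hand":0},{"dx":0.012,"dy":0.0092,"dz":0,"spin":0,"hand":0},{"dx":0.0144,"dy":0.011,"dz":0,"spin":0,"hand":0},{"dx":0.0168,"dy":0.0128,"dz":0,"spin":0,"hand":0},{"dx":0.0192,"dy":0.0146,"dz":0,"spin":0,"hand":0}]'
python3 - <<'E'
from cab import *
for i in range(2):
    p2,d=ctrl.grab_frame('side');print(ctrl.state()['t'],fitall({'side':p2},[.65],False), ctrl.state()['ft_force'])
E
```

```text
t: 5.25
ee_pos: [0.5268, -0.1306, 0.2313]
tcp_rot: [0.0, 0.0, 1.0, -0.0]
ft_force: [0.5, 0.1, 0.4]
opening: 0.0005
grasp_force: 0.0
5.3 (array([0.61289063]), np.float64(0.04508687399620382)) [-0.80692719  0.78793362 -0.19167221]
5.35 (array([0.61289063]), np.float64(0.04460655427815297)) [ 0.46419897 -0.52876297  0.35116302]
```

Run:
```python
from cab import *
p,d=ctrl.grab_frame('scene');s=ctrl.state()
e=s['ee_pos'];print(proj('scene',[e,e-[0,0,.019]]).round(1).tolist(), proj('side',[e,e-[0,0,.019]]).round(1).tolist())
p2,d2=ctrl.grab_frame('wrist')
a=cv2.resize(p[180:320,220:370],None,fx=2.6,fy=2.6)
b=cv2.resize(p2,(480,360));W=np.zeros((364,390+480-70,3),np.uint8);W[:,:390]=a;W[:360,390:]=b[:,:410]
cv2.imwrite('pics/s2.png',W[:,:,::-1])
```

```text
[[289.2, 261.8], [289.4, 266.5]] [[331.5, 180.2], [331.3, 185.9]]
```

View pics/s2.png

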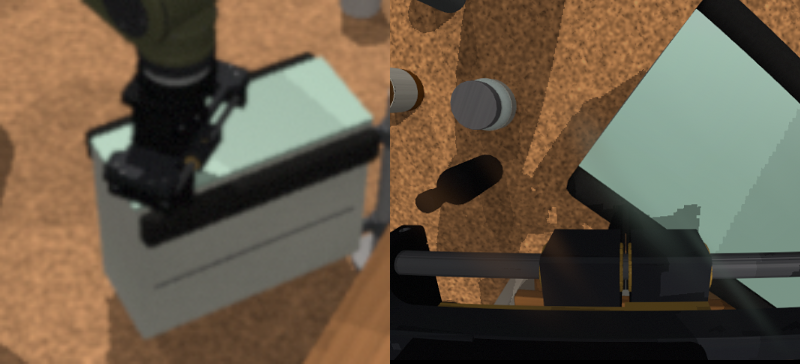

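Run:
```python
from cab import *
p,d=ctrl.grab_frame('scene');p2,d2=ctrl.grab_frame('side');e=ctrl.state()['ee_pos']
print(ctrl.state()['t'],fitall({'side':p2},[.62],False),fitall({'side':p2},[*POST,.62]))
for th in(.594,.605):
    a=YAW-th;c,s=np.cos(a),np.sin(a);R=np.array([[c,-s],[s,c]])
    uv,P=cloud('scene',d,1);L=(P[:,:2]-POST)@R
    col=p[uv[:,1],uv[:,0]].max(1)
    m=(L[:,1]<-.03)&(L[:,1]>-.32)&(abs(L[:,0])<.08)&(col<60)&(P[:,2]<.26)
    print('finger',(e[:2]-POST)@R)
    for y in np.arange(-.3,-.03,.03):
        k=m&(abs(L[:,1]-y)<.015); print(round(y,3),k.sum(),np.percentile(L[k,0],[5,50,95]).round(3),np.percentile(P[k,2],[5,95]).round(3))
```

```text
5.55 (array([0.61296875]), np.float64(0.0460290899729695)) (array([0.67475985, 0.08942143, 0.6054719 ]), np.float64(0.04045994765521088))
finger [ 0.01344535 -0.26433562]
-0.3 123 [0.011 0.022 0.027] [0.214 0.246]
-0.27 121 [0.018 0.023 0.028] [0.214 0.255]
-0.24 137 [0.008 0.024 0.028] [0.216 0.247]
-0.21 133 [0.01  0.023 0.026] [0.216 0.247]
-0.18 135 [0.009 0.023 0.028] [0.215 0.247]
-0.15 125 [0.009 0.023 0.028] [0.215 0.248]
-0.12 129 [0.011 0.024 0.028] [0.216 0.247]
-0.09 126 [0.008 0.024 0.028] [0.216 0.247]
-0.06 122 [0.009 0.024 0.028] [0.216 0.247]
-0.03 41 [0.009 0.022 0.028] [0.219 0.246]
finger [ 0.01635217 -0.26417173]
-0.3 122 [0.014 0.026 0.03 ] [0.214 0.246]
-0.27 120 [0.021 0.027 0.031] [0.214 0.255]
-0.24 137 [0.011 0.026 0.03 ] [0.216 0.247]
-0.21 133 [0.013 0.025 0.029] [0.216 0.247]
-0.18 135 [0.011 0.025 0.029] [0.214 0.247]
-0.15 126 [0.011 0.025 0.029] [0.215 0.248]
-0.12 128 [0.012 0.025 0.029] [0.216 0.247]
-0.09 126 [0.009 0.024 0.029] [0.216 0.247]
-0.06 123 [0.01  0.024 0.028] [0.216 0.247]
-0.03 42 [0.009 0.023 0.029] [0.219 0.246]
```

Run:
```python
from cab import *
s=ctrl.state();e=s['ee_pos'];print(s['ft_force'],s['t'])
G=lambda im:(255*(im/255.)**.45).astype(np.uint8)
p,_=ctrl.grab_frame('scene');p2,_=ctrl.grab_frame('side');p3,_=ctrl.grab_frame('wrist')
for n,im in(('scene',p),('side',p2)):
    for q in proj(n,[e,e-[0,0,.019]]): im[int(q[1]),int(q[0])]=[255,0,0]
f=lambda im,y,x,h,w:cv2.resize(im[y:y+h,x:x+w],(400,300),interpolation=cv2.INTER_CUBIC)
W=np.vstack([np.hstack([f(G(p),225,250,60,80),f(G(p2),145,290,60,80)]),np.hstack([f(G(p3),200,120,225,300),f(G(p3),0,0,480,640)])])
cv2.imwrite('pics/s3.png',W[:,:,::-1])
m=ctrl.camera_model('wrist');T=np.array(m['tool_from_camera']);Ti=np.linalg.inv(T)
print(T.round(3).tolist(),cv2.projectPoints(np.array([[0,0,0],[0,0,.019],[0,0,-.059]]),cv2.Rodrigues(Ti[:3,:3])[0],Ti[:3,3],np.array(m['K']),np.array([m['k1'],0,0,0.]))[0].tolist())
```

```text
[-0.17549891  0.38737767 -0.37563527] 5.55
[[-0.001, -0.962, -0.274, 0.077], [1.0, -0.001, 0.001, -0.001], [-0.001, -0.274, 0.962, -0.187], [0.0, 0.0, 0.0, 1.0]] [[[314.94057029305606, 281.57006271210855]], [[314.8103919603446, 269.0234323634838]], [[315.5499466012258, 340.45585903817266]]]
```

View pics/s3.png

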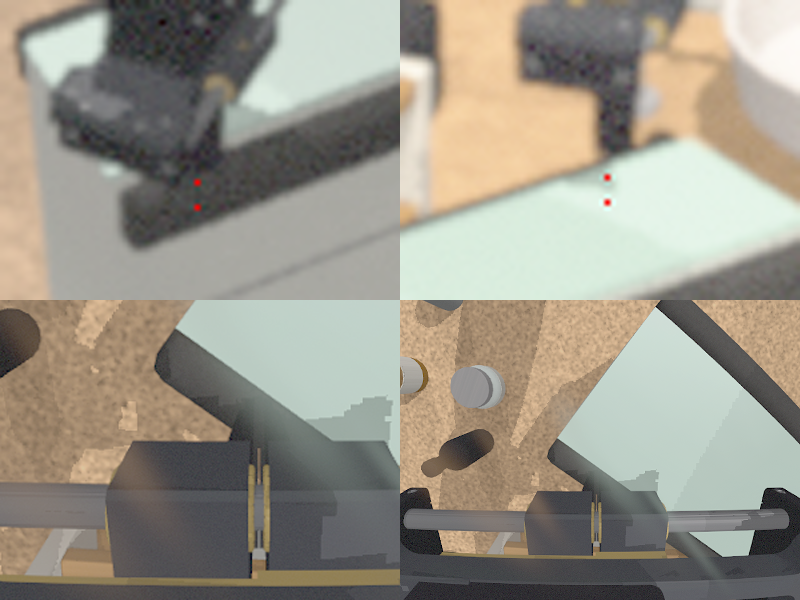

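The crop shows the finger running down to the strip's top edge, about (200,165), with no sign of it lying over the strip. I'll check the finger's depth against it.

Run:
```python
from cab import *
p,d=ctrl.grab_frame('scene');p2,d2=ctrl.grab_frame('side')
a=YAW-.597;c,s=np.cos(a),np.sin(a);R=np.array([[c,-s],[s,c]])
e=ctrl.state()['ee_pos'];print(e,ctrl.state()['ft_force'])
def row(n,dd,pp,us,vs):
    for v in vs:
        P=pts(n,dd,[[u,v] for u in us]);L=np.c_[(P[:,:2]-POST)@R,P[:,2]]
        print(v,[tuple((1000*l).round().astype(int).tolist())+(int(pp[v,u].max()),) for l,u in zip(L,us)])
row('scene',d,p,[283,286,289,292,295,298],[248,251,254,256,258,260,262,264,266,268])
print()
row('side',d2,p2,[328,330,332,334,336],[162,166,170,172,174,176])
```

```text
[ 0.52696685 -0.13075257  0.23131033] [ 0.40199561  0.06571788 -0.24059449]
248 [(79, -309, 369, 33), (79, -301, 364, 27), (64, -287, 343, 38), (29, -262, 297, 25), (-8, -236, 249, 100), (-6, -228, 247, 120)]
251 [(87, -313, 368, 29), (90, -307, 367, 21), (72, -290, 342, 35), (26, -261, 283, 5), (3, -241, 251, 91), (1, -231, 244, 101)]
254 [(92, -315, 363, 22), (89, -307, 356, 13), (23, -268, 273, 13), (25, -261, 271, 9), (1, -240, 237, 47), (7, -235, 240, 27)]
256 [(92, -316, 356, 11), (92, -308, 352, 8), (23, -269, 265, 8), (25, -261, 263, 8), (13, -247, 244, 17), (20, -241, 247, 21)]
258 [(94, -317, 352, 27), (90, -307, 343, 12), (18, -266, 251, 10), (30, -263, 261, 11), (20, -250, 245, 19), (22, -242, 242, 21)]
260 [(87, -314, 336, 12), (91, -308, 338, 12), (17, -266, 242, 17), (27, -262, 249, 16), (19, -249, 235, 18), (24, -243, 237, 18)]
262 [(17, -284, 243, 18), (93, -309, 332, 11), (24, -269, 243, 17), (25, -261, 239, 17), (28, -254, 239, 13), (24, -243, 230, 15)]
264 [(25, -287, 246, 19), (24, -279, 240, 18), (25, -270, 236, 17), (25, -261, 231, 17), (27, -254, 230, 17), (28
[... 237 characters left out ...]
 (26, -254, 213, 61), (5, -234, 181, 92)]

162 [(-41, -208, 329, 27), (-43, -213, 329, 21), (-58, -209, 336, 25), (-61, -213, 336, 27), (-61, -220, 334, 25)]
166 [(15, -251, 281, 148), (9, -253, 283, 22), (5, -258, 283, 19), (3, -263, 282, 11), (5, -272, 280, 36)]
170 [(22, -256, 264, 146), (16, -259, 266, 29), (8, -260, 269, 20), (6, -266, 268, 15), (6, -274, 265, 70)]
172 [(20, -255, 258, 151), (15, -259, 259, 29), (9, -261, 262, 18), (7, -267, 260, 19), (4, -272, 261, 80)]
174 [(22, -257, 251, 164), (21, -263, 249, 42), (9, -261, 255, 18), (7, -267, 254, 17), (7, -274, 252, 47)]
176 [(391, -534, -3, 173), (18, -261, 245, 70), (12, -264, 246, 55), (8, -268, 247, 103), (-5, -265, 253, 161)]
```

```bash
python3 -m creep '[{"dx":-0.007,"dy":-0.0053,"dz":0,"spin":0,"hand":0},{"dx":-0.014,"dy":-0.0107,"dz":0,"spin":0,"hand":0},{"dx":-0.028,"dy":-0.021,"dz":0,"spin":0,"hand":0},{"dx":-0.036,"dy":-0.027,"dz":0,"spin":0,"hand":0},{"dx":-0.044,"dy":-0.034,"dz":0,"spin":0,"hand":0},{"dx":-0.044,"dy":-0.034,"dz":0,"spin":0,"hand":0},{"dx":-0.044,"dy":-0.034,"dz":0,"spin":0,"hand":0},{"dx":-0.044,"dy":-0.034,"dz":0,"spin":0,"hand":0}]'
python3 - <<'E'
from cab import *
s=ctrl.state();e=s['ee_pos'];G=lambda im:(255*(im/255.)**.45).astype(np.uint8)
p,d=ctrl.grab_frame('scene');p2,d2=ctrl.grab_frame('side');q=proj('scene',[e,e+[0,0,-.019],e+[0,0,.059]]);print(q.round(1).tolist())
print(fitall({'side':p2},[.62],False))
for v in range(int(q[2,1]),int(q[1,1])+8,3):
    us=[int(q[0,0])+k for k in(-4,0,4)];P=pts('scene',d,[[u,v] for u in us]);print(v,P.round(3).tolist(),[int(p[v,u].max()) for u in us])
u,v=q[0].astype(int);W=cv2.resize(G(p)[v-45:v+45,u-60:u+60],(800,600),interpolation=cv2.INTER_CUBIC);cv2.imwrite('pics/s4.png',W[:,:,::-1])
E
```

```text
t: 6.8
ee_pos: [0.5598, -0.1561, 0.2314]
tcp_rot: [0.0, 0.0, 1.0, 0.0]
ft_force: [0.4, 0.6, 0.7]
opening: 0.0006
grasp_force: 0.0
[[296.2, 272.4], [296.3, 277.1], [295.9, 257.2]]
(array([0.61296875]), np.float64(0.044962635403811874))
257 [[0.584, -0.223, 0.369], [0.567, -0.17, 0.308], [0.59, -0.194, 0.343]] [27, 21, 38]
260 [[0.587, -0.23, 0.367], [0.596, -0.227, 0.369], [0.572, -0.158, 0.287]] [29, 26, 17]
263 [[0.591, -0.238, 0.367], [0.588, -0.213, 0.34], [0.571, -0.157, 0.275]] [27, 31, 7]
266 [[0.594, -0.244, 0.364], [0.563, -0.163, 0.265], [0.571, -0.156, 0.261]] [21, 14, 14]
269 [[0.594, -0.244, 0.354], [0.982, -0.99, 1.325], [0.571, -0.156, 0.25]] [15, 51, 50]
272 [[0.589, -0.236, 0.333], [0.531, -0.1, 0.16], [0.54, -0.094, 0.158]] [14, 90, 102]
275 [[0.524, -0.112, 0.156], [0.532, -0.102, 0.149], [0.541, -0.096, 0.147]] [99, 104, 101]
278 [[0.525, -0.113, 0.145], [0.532, -0.104, 0.138], [0.539, -0.092, 0.129]] [103, 101, 101]
281 [[0.524, -0.112, 0.129], [0.529, -0.098, 0.118], [0.54, -0.094, 0.118]] [101, 100, 91]
284 [[0.525, -0.114, 0.12], [0.534, -0.108, 0.117], [0.539, -0.093, 0.104]] [89, 86, 101]
```

View pics/s4.png

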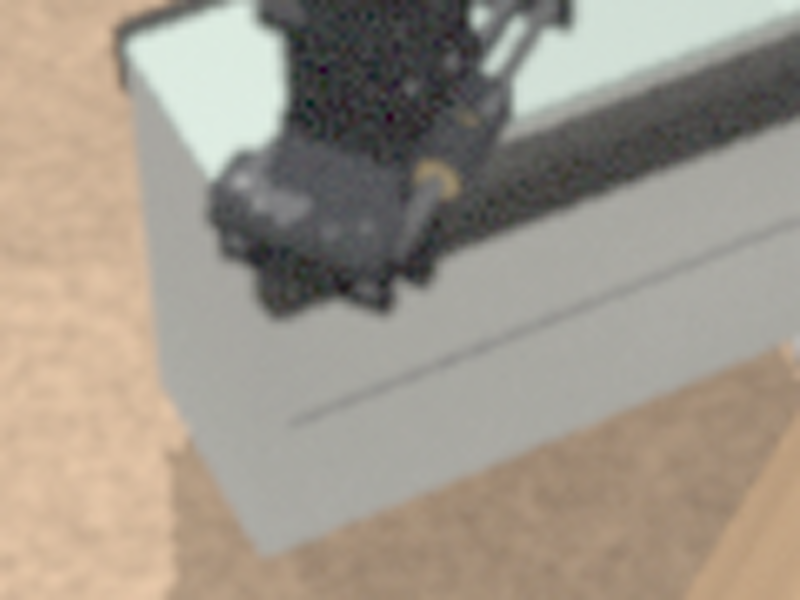

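The crop shows the fingertips ending at about (370,305), z ≈ 0.248. That is 35 mm higher than the reported pose implies, so the finger passed above the strip without touching anything. I'll lower it by 35 mm and push again.

```bash
python3 -m creep '[{"dx":0,"dy":0,"dz":0.02,"spin":0,"hand":0},{"dx":0,"dy":0,"dz":0.047,"spin":0,"hand":0},{"dx":0,"dy":0,"dz":0.047,"spin":0,"hand":0},{"dx":0.0024,"dy":0.0018,"dz":0.047,"spin":0,"hand":0},{"dx":0.0048,"dy":0.0037,"dz":0.047,"spin":0,"hand":0},{"dx":0.0072,"dy":0.0055,"dz":0.047,"spin":0,"hand":0},{"dx":0.0096,"dy":0.0073,"dz":0.047,"spin":0,"hand":0},{"dx":0.012,"dy":0.0092,"dz":0.047,"spin":0,"hand":0}]'
python3 - <<'E'
from cab import *
s=ctrl.state();e=s['ee_pos']
p3,d3=ctrl.grab_frame('wrist');m=ctrl.camera_model('wrist')
from scipy.spatial.transform import Rotation as Ro
q=s['tcp_rot'];T=np.eye(4);T[:3,:3]=Ro.from_quat([q[1],q[2],q[3],q[0]]).as_matrix();T[:3,3]=e
Tw=T@np.array(m['tool_from_camera']);v,u=np.mgrid[0:480:6,0:640:6];uv=np.c_[u.ravel(),v.ravel()];uv=uv[d3[uv[:,1],uv[:,0]]>0]
P=pts('wrist',d3,uv,Tw);c=p3[uv[:,1],uv[:,0]].astype(int);g=(c[:,1]>c[:,0]+12)&(c[:,1]>110);print('glass z via wrist',np.median(P[g],0))
p2,d=ctrl.grab_frame('scene');uv,P=cloud('scene',d,1);k=(np.hypot(P[:,0]-e[0]-.0,P[:,1]-e[1])<.016)&(p2[uv[:,1],uv[:,0]].max(1)<40);print('finger z low',np.sort(P[k,2])[:8])
E
```

```text
t: 7.9
ee_pos: [0.5509, -0.1492, 0.1963]
tcp_rot: [0.0, 0.0, 1.0, -0.0]
ft_force: [-0.0, 0.8, -0.1]
opening: 0.0008
grasp_force: 0.0
glass z via wrist [ 0.48235866 -0.08372081  0.24979092]
finger z low [0.21373412 0.21762256 0.21832667 0.22013544 0.22025701 0.22129005
 0.22188748 0.22240876]
```

```bash
python3 -m creep '[{"dx":0.0024,"dy":0.0018,"dz":0,"spin":0,"hand":0},{"dx":0.0048,"dy":0.0037,"dz":0,"spin":0,"hand":0},{"dx":0.0072,"dy":0.0055,"dz":0,"spin":0,"hand":0},{"dx":0.0096,"dy":0.0073,"dz":0,"spin":0,"hand":0},{"dx":0.012,"dy":0.0092,"dz":0,"spin":0,"hand":0},{"dx":0.0144,"dy":0.011,"dz":0,"spin":0,"hand":0},{"dx":0.0168,"dy":0.0128,"dz":0,"spin":0,"hand":0},{"dx":0.0192,"dy":0.0146,"dz":0,"spin":0,"hand":0}]'
cat > look.py <<'E'
from cab import *
import sys
x=float(sys.argv[1])
for n in sys.argv[2:]:
    t=ctrl.state()['t'];p,d=ctrl.grab_frame(n);r=fitall({n:p},[x],False);print(n,round(t,2),round(r[0][0],4),round(r[1],3))
print(ctrl.state()['ft_force'].round(2))
E
python3 look.py .62 side
```

```text
t: 9.0
ee_pos: [0.5364, -0.1382, 0.196]
tcp_rot: [-0.0, 0.0, 1.0, 0.0]
ft_force: [0.2, -0.0, 1.4]
opening: 0.0003
grasp_force: 0.0
side 9.0 0.6841 0.043
[ 0.37 -0.1   0.29]
```

```bash
python3 -m creep '[{"dx":0,"dy":0,"dz":-0.04,"spin":0,"hand":0},{"dx":0,"dy":0,"dz":-0.08,"spin":0,"hand":0},{"dx":0,"dy":0,"dz":-0.12,"spin":0,"hand":0},{"dx":0.015,"dy":0.05,"dz":-0.12,"spin":0,"hand":0},{"dx":0.035,"dy":0.11,"dz":-0.12,"spin":0,"hand":0},{"dx":0.055,"dy":0.18,"dz":-0.12,"spin":0,"hand":0},{"dx":0.075,"dy":0.25,"dz":-0.12,"spin":0,"hand":0},{"dx":0.095,"dy":0.32,"dz":-0.12,"spin":0,"hand":0}]'
python3 look.py .75 scene side
```

```text
t: 10.05
ee_pos: [0.4647, 0.1032, 0.2863]
tcp_rot: [0.0, 0.0, 1.0, 0.0]
ft_force: [0.1, 0.2, 0.2]
opening: 0.0005
grasp_force: 0.0
scene 10.05 0.798 0.189
side 10.1 0.8281 0.135
[ 0.38 -1.22 -0.57]
```

```bash
python3 -m creep '[{"dx":0.01,"dy":0.06,"dz":0,"spin":0,"hand":0},{"dx":0.025,"dy":0.13,"dz":0,"spin":0,"hand":0},{"dx":0.04,"dy":0.2,"dz":0,"spin":0,"hand":0},{"dx":0.05,"dy":0.26,"dz":0,"spin":0,"hand":0},{"dx":0.06,"dy":0.29,"dz":0.03,"spin":0,"hand":0},{"dx":0.06,"dy":0.29,"dz":0.06,"spin":0,"hand":0},{"dx":0.06,"dy":0.29,"dz":0.09,"spin":0,"hand":0},{"dx":0.06,"dy":0.29,"dz":0.12,"spin":0,"hand":0}]'
python3 look.py .93 scene side
```

```text
t: 11.15
ee_pos: [0.4211, 0.3186, 0.1953]
tcp_rot: [0.0, 0.0, 1.0, -0.0]
ft_force: [-0.3, 0.8, -0.2]
opening: 0.0002
grasp_force: 0.0
scene 11.15 0.9296 0.05
side 11.2 0.9488 1.772
[ 0.24  0.01 -0.75]
```

```bash
python3 -m creep '[{"dx":0,"dy":-0.02,"dz":0,"spin":0,"hand":0},{"dx":0,"dy":-0.04,"dz":0,"spin":0,"hand":0},{"dx":0,"dy":-0.06,"dz":0,"spin":0,"hand":0},{"dx":0,"dy":-0.08,"dz":0,"spin":0,"hand":0},{"dx":0,"dy":-0.095,"dz":0,"spin":0,"hand":0},{"dx":0,"dy":-0.109,"dz":0,"spin":0,"hand":0},{"dx":0,"dy":-0.109,"dz":0,"spin":0,"hand":0},{"dx":0,"dy":-0.109,"dz":0,"spin":0,"hand":0}]'
python3 look.py 1.06 scene
python3 -m creep '[{"dx":0,"dy":0,"dz":0,"spin":0,"hand":0},{"dx":0,"dy":0,"dz":0,"spin":0,"hand":0},{"dx":0,"dy":0,"dz":0,"spin":0,"hand":0},{"dx":0,"dy":0,"dz":0,"spin":0,"hand":0},{"dx":0,"dy":0,"dz":0,"spin":0,"hand":0},{"dx":0,"dy":0,"dz":0,"spin":0,"hand":0},{"dx":0,"dy":0,"dz":0,"spin":0,"hand":0},{"dx":0,"dy":0,"dz":0,"spin":0,"hand":0}]'
python3 - <<'E'
from cab import *
n='scene';t=ctrl.state()['t'];p,d=ctrl.grab_frame(n);print(t,fitall({n:p},[1.17],False))
m=mask(p);V=p.copy();cv2.polylines(V,[np.round(proj(n,rect(*POST,fitall({n:p},[1.17],False)[0][0]))).astype(np.int32)],True,(255,0,0));
# wrist: glass edge line directions
p3,d3=ctrl.grab_frame('wrist');W=np.hstack([cv2.resize(V[120:360,180:480],(480,384)),cv2.resize(p3,(320,240))[:, :].repeat(1,0) if 0 else cv2.copyMakeBorder(cv2.resize(p3,(320,240)),0,144,0,0,cv2.BORDER_CONSTANT)])
cv2.imwrite('pics/s5.png',W[:,:,::-1]);np.save('w5.npy',p3);np.save('w5d.npy',d3);print(ctrl.state()['t'],ctrl.state()['ee_pos'])
E
```

```text
t: 12.25
ee_pos: [0.4205, 0.2376, 0.1961]
tcp_rot: [0.0, 0.0, 1.0, 0.0]
ft_force: [-0.4, 0.8, 0.6]
opening: 0.0003
grasp_force: 0.0
scene 12.25 1.0549 0.316
[ 0.76  0.13 -0.54]
t: 13.3
ee_pos: [0.4205, 0.2374, 0.1961]
tcp_rot: [-0.0, 0.0, 1.0, 0.0]
ft_force: [-0.7, 0.1, -0.5]
opening: 0.0003
grasp_force: 0.0
13.3 (array([1.17625]), np.float64(0.5965599051008305))
13.4 [0.42048317 0.23744866 0.19606214]
```

View pics/s5.png

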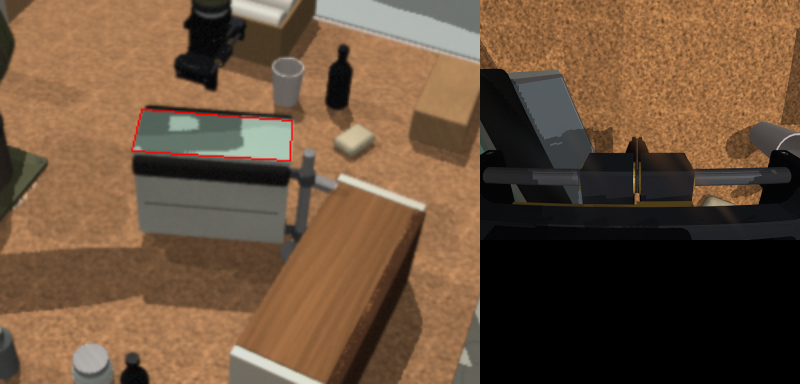

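```bash
sed -i 's/m=((c\[:,:,1\]>c\[:,:,0\]+12).*/m=((c[:,:,1]>1.06*c[:,:,0]+3)\&(c[:,:,1]>55)\&(c[:,:,1]>c[:,:,2]+2)).astype(np.uint8)/; s/return (l==1.*/b=(l==1+np.argmax(s[1:,4])).astype(np.uint8); h=cv2.convexHull(np.argwhere(b)[:,::-1].astype(np.int32)); o=np.zeros_like(b); cv2.fillConvexPoly(o,h,1); return o.astype(np.float32)/' cab.py
python3 -m creep '[{"dx":0,"dy":0,"dz":0,"spin":0,"hand":0},{"dx":0,"dy":0,"dz":0,"spin":0,"hand":0},{"dx":0,"dy":0,"dz":0,"spin":0,"hand":0},{"dx":0,"dy":0,"dz":0,"spin":0,"hand":0},{"dx":0,"dy":0,"dz":0,"spin":0,"hand":0},{"dx":0,"dy":0,"dz":0,"spin":0,"hand":0},{"dx":0,"dy":0,"dz":0,"spin":0,"hand":0},{"dx":0,"dy":0,"dz":0,"spin":0,"hand":0}]'
python3 look.py 1.28 scene
python3 -c "
from cab import *
print(fitall({'scene':np.load('scene0rgb.npy')},[.6],False))"
```

```text
t: 14.4
ee_pos: [0.4205, 0.2375, 0.196]
tcp_rot: [-0.0, 0.0, 1.0, -0.0]
ft_force: [-0.6, 0.1, -0.5]
opening: 0.0007
grasp_force: 0.0
scene 14.4 1.3011 0.073
[ 0.19 -0.45  0.58]
(array([0.58398437]), np.float64(0.05836853399246183))
```

```bash
python3 -m creep '[{"dx":0,"dy":0,"dz":0,"spin":0,"hand":0},{"dx":0,"dy":0,"dz":0,"spin":0,"hand":0},{"dx":0,"dy":0,"dz":0,"spin":0,"hand":0},{"dx":0,"dy":0,"dz":0,"spin":0,"hand":0},{"dx":0,"dy":0,"dz":0,"spin":0,"hand":0},{"dx":0,"dy":0,"dz":0,"spin":0,"hand":0},{"dx":0,"dy":0,"dz":0,"spin":0,"hand":0},{"dx":0,"dy":0,"dz":0,"spin":0,"hand":0}]'
python3 - <<'E'
from cab import *
p,d=ctrl.grab_frame('scene');r=fitall({'scene':p},[1.41],False);th=r[0][0];print(ctrl.state()['t'],r)
uv,P=cloud('scene',d,1);a=YAW-th;c,s=np.cos(a),np.sin(a);R=np.array([[c,-s],[s,c]]);L=(P[:,:2]-POST)@R
col=p[uv[:,1],uv[:,0]].max(1);m=(col<60)&(P[:,2]<.243)&(P[:,2]>.21)&(L[:,1]<-.05)&(L[:,1]>-.3)&(L[:,0]>.01)&(L[:,0]<.05)
print('back strip x,slope',m.sum(),np.median(L[m,0]),np.polyfit(L[m,1],L[m,0],1))
m=(abs(P[:,2]-.25)<.006)&(L[:,1]<-.05)&(L[:,1]>-.29)&(L[:,0]>-.13)&(L[:,0]<.02);Q=L[m]
print('plate x range',[np.percentile(Q[abs(Q[:,1]-y)<.01,0],[1,99]).round(3).tolist() for y in(-.08,-.14,-.2,-.26)])
E
```

```text
t: 15.45
ee_pos: [0.4205, 0.2374, 0.1961]
tcp_rot: [-0.0, 0.0, 1.0, -0.0]
ft_force: [0.1, 1.3, -1.3]
opening: 0.0005
grasp_force: 0.0
15.5 (array([1.41703125]), np.float64(0.08265347260399487))
back strip x,slope 721 0.024754033960760584 [5.42694784e-06 2.43068181e-02]
plate x range [[-0.121, 0.016], [-0.122, 0.018], [-0.124, 0.018], [-0.122, 0.018]]
```

```bash
python3 -m creep '[{"dx":0,"dy":0,"dz":0,"spin":0,"hand":0},{"dx":0,"dy":0,"dz":0,"spin":0,"hand":0},{"dx":0,"dy":0,"dz":0,"spin":0,"hand":0},{"dx":0,"dy":0,"dz":0,"spin":0,"hand":0},{"dx":0,"dy":0,"dz":0,"spin":0,"hand":0},{"dx":0,"dy":0,"dz":0,"spin":0,"hand":0},{"dx":0,"dy":0.0021,"dz":0,"spin":0,"hand":0},{"dx":0,"dy":0.0042,"dz":0,"spin":0,"hand":0}]'
python3 -m creep '[{"dx":0,"dy":0.0021,"dz":0,"spin":0,"hand":0},{"dx":0,"dy":0.0042,"dz":0,"spin":0,"hand":0},{"dx":0,"dy":0.0063,"dz":0,"spin":0,"hand":0},{"dx":0,"dy":0.0084,"dz":0,"spin":0,"hand":0},{"dx":0,"dy":0.0105,"dz":0,"spin":0,"hand":0},{"dx":0,"dy":0.0126,"dz":0,"spin":0,"hand":0},{"dx":0,"dy":0.0147,"dz":0,"spin":0,"hand":0},{"dx":0,"dy":0.0168,"dz":0,"spin":0,"hand":0}]'
cat > look2.py <<'E'
from cab import *
import sys
from scipy.optimize import brentq
th=float(sys.argv[1])
for i in range(int(sys.argv[2])):
    s=ctrl.state();p,d=ctrl.grab_frame('scene');r=fitall({'scene':p},[th],False);th0=r[0][0]
    a=YAW-th0;R=np.array([[np.cos(a),-np.sin(a)],[np.sin(a),np.cos(a)]]);uv,P=cloud('scene',d,1);L=(P[:,:2]-POST)@R
    col=p[uv[:,1],uv[:,0]].max(1);m=(col<60)&(P[:,2]<.243)&(P[:,2]>.21)&(L[:,1]<-.05)&(L[:,1]>-.3)&(L[:,0]>.01)&(L[:,0]<.05)
    b=np.polyfit(L[m,1],L[m,0],1);th=th0
    print(round(s['t'],2),'plate',round(th0,4),round(r[1],3),'strip th',round(th0+np.arctan(b[0]),4),'x0 %.4f'%b[1],s['ee_pos'].round(4),s['ft_force'].round(1))
E
python3 look2.py 1.57 2
```

```text
t: 16.5
ee_pos: [0.4205, 0.2407, 0.1961]
tcp_rot: [0.0, 0.0, 1.0, 0.0]
ft_force: [0.7, 0.5, -0.1]
opening: 0.0005
grasp_force: 0.0
t: 17.5
ee_pos: [0.4205, 0.2533, 0.196]
tcp_rot: [-0.0, 0.0, 1.0, -0.0]
ft_force: [-0.6, 0.1, 0.3]
opening: 0.0005
grasp_force: 0.0
17.5 plate 1.5911 0.079 strip th 1.5965 x0 0.0248 [0.4205 0.2533 0.196 ] [-0.6  0.1  0.3]
17.55 plate 1.5973 0.077 strip th 1.594 x0 0.0245 [0.4204 0.2534 0.196 ] [-1.  -0.1 -0.2]
```

```bash
python3 look2.py 1.595 4
```

```text
17.6 plate 1.5911 0.076 strip th 1.5957 x0 0.0246 [0.4205 0.2533 0.196 ] [ 0.4 -0.3  0.2]
17.65 plate 1.5973 0.076 strip th 1.5944 x0 0.0243 [0.4204 0.2532 0.196 ] [ 0.1 -0.9  0.8]
17.7 plate 1.5911 0.077 strip th 1.5927 x0 0.0244 [0.4204 0.2532 0.196 ] [ 0.5 -0.9 -0.2]
17.75 plate 1.5911 0.074 strip th 1.5918 x0 0.0241 [0.4205 0.2532 0.196 ] [-0.1 -1.   0.6]
```

```bash
python3 -m creep '[{"dx":0,"dy":0.01,"dz":-0.01,"spin":0,"hand":0},{"dx":0,"dy":0.01,"dz":-0.05,"spin":0,"hand":0},{"dx":0,"dy":0.01,"dz":-0.1,"spin":0,"hand":0},{"dx":0,"dy":-0.03,"dz":-0.12,"spin":0,"hand":0},{"dx":0,"dy":-0.09,"dz":-0.12,"spin":0,"hand":0},{"dx":0,"dy":-0.16,"dz":-0.12,"spin":0,"hand":0},{"dx":0,"dy":-0.23,"dz":-0.12,"spin":0,"hand":0},{"dx":0,"dy":-0.3,"dz":-0.12,"spin":0,"hand":0}]'
python3 look2.py 1.58 1
python3 -m creep '[{"dx":0,"dy":0,"dz":0,"spin":0,"hand":0},{"dx":0,"dy":0,"dz":0.02,"spin":0,"hand":0},{"dx":0,"dy":0,"dz":0.05,"spin":0,"hand":0},{"dx":0,"dy":0,"dz":0.08,"spin":0,"hand":0},{"dx":0,"dy":0,"dz":0.11,"spin":0,"hand":0},{"dx":0,"dy":0,"dz":0.12,"spin":0,"hand":0},{"dx":0,"dy":0,"dz":0.12,"spin":0,"hand":0},{"dx":0,"dy":0,"dz":0.12,"spin":0,"hand":0}]'
python3 look2.py 1.56 2; python3 look.py 1.56 side side
```

```text
t: 18.8
ee_pos: [0.4204, 0.027, 0.287]
tcp_rot: [0.001, -0.0, 1.0, -0.0]
ft_force: [0.6, 0.1, 0.5]
opening: 0.0006
grasp_force: 0.0
18.8 plate 1.5984 0.085 strip th 1.5871 x0 0.0236 [0.4204 0.027  0.287 ] [0.6 0.1 0.5]
t: 19.85
ee_pos: [0.4209, 0.0285, 0.197]
tcp_rot: [0.001, -0.0, 1.0, -0.0]
ft_force: [0.3, 0.4, -0.2]
opening: 0.0003
grasp_force: 0.0
19.85 plate 1.6069 0.147 strip th 1.5895 x0 0.0241 [0.4209 0.0285 0.197 ] [ 0.3  0.4 -0.2]
19.9 plate 1.6069 0.145 strip th 1.5893 x0 0.0238 [0.421  0.0284 0.1972] [-0.2  0.6 -0.5]
side 19.95 1.5983 0.076
side 20.0 1.5983 0.074
[-0.33  0.38  0.62]
```

```bash
sed -i 's/(L\[:,1\]>-.3)&(L\[:,0\]>.01)&(L\[:,0\]<.05)/(L[:,1]>-.23)\&(L[:,0]>.01)\&(L[:,0]<.036)/' look2.py
python3 -m creep '[{"dx":0,"dy":0,"dz":0,"spin":0,"hand":0},{"dx":0,"dy":0,"dz":0,"spin":0,"hand":0},{"dx":0,"dy":0,"dz":0,"spin":0,"hand":0},{"dx":0,"dy":0,"dz":0,"spin":0,"hand":0},{"dx":0,"dy":0,"dz":0,"spin":0,"hand":0},{"dx":0,"dy":0,"dz":0,"spin":0,"hand":0},{"dx":0,"dy":0,"dz":0,"spin":0,"hand":0},{"dx":0,"dy":0,"dz":0,"spin":0,"hand":0}]'
python3 look2.py 1.58 2
python3 - <<'E'
from cab import *
p,d=ctrl.grab_frame('side');print(ctrl.state()['t'],fitall({'side':p},[1.59],False),fitall({'side':p},[*POST,1.59]))
E
```

```text
t: 21.05
ee_pos: [0.4204, 0.0282, 0.196]
tcp_rot: [-0.0, 0.0, 1.0, -0.0]
ft_force: [-0.8, 1.5, 0.0]
opening: 0.0002
grasp_force: 0.0
21.05 plate 1.6081 0.146 strip th 1.5926 x0 0.0243 [0.4204 0.0282 0.196 ] [-0.8  1.5  0. ]
21.1 plate 1.6081 0.147 strip th 1.5922 x0 0.0243 [0.4204 0.0282 0.1961] [ 0.6 -0.5  0.3]
21.2 (array([1.59859375]), np.float64(0.07967383757012675)) (array([0.67443709, 0.0924353 , 1.58022567]), np.float64(0.07418413307033876))
```

The cabinet is effectively at rest about 1° past square. I'll lift the finger clear and watch it for over five seconds.

```bash
python3 -m creep '[{"dx":0,"dy":-0.02,"dz":0,"spin":0,"hand":0},{"dx":0,"dy":-0.05,"dz":0,"spin":0,"hand":0},{"dx":0,"dy":-0.08,"dz":-0.04,"spin":0,"hand":0},{"dx":0,"dy":-0.12,"dz":-0.08,"spin":0,"hand":0},{"dx":0,"dy":-0.16,"dz":-0.12,"spin":0,"hand":0},{"dx":0,"dy":-0.2,"dz":-0.14,"spin":0,"hand":0},{"dx":0,"dy":-0.22,"dz":-0.14,"spin":0,"hand":0},{"dx":0,"dy":-0.22,"dz":-0.14,"spin":0,"hand":0}]'
cat > ls.py <<'E'
from cab import *
p,d=ctrl.grab_frame('side');p1,_=ctrl.grab_frame('scene');print(ctrl.state()['t'],fitall({'side':p},[1.59],False),fitall({'side':p},[*POST,1.59]),fitall({'scene':p1},[1.59],False),fitall({'scene':p1},[*POST,1.59]))
cv2.imwrite('pics/f.png',np.hstack([p1[100:400,150:450],p[100:400,150:450]])[:,:,::-1])
E
python3 ls.py; python3 look2.py 1.59 1
for i in 1 2 3; do python3 -m creep '[{"dx":0,"dy":0,"dz":0,"spin":0,"hand":0},{"dx":0,"dy":0,"dz":0,"spin":0,"hand":0},{"dx":0,"dy":0,"dz":0,"spin":0,"hand":0},{"dx":0,"dy":0,"dz":0,"spin":0,"hand":0},{"dx":0,"dy":0,"dz":0,"spin":0,"hand":0},{"dx":0,"dy":0,"dz":0,"spin":0,"hand":0},{"dx":0,"dy":0,"dz":0,"spin":0,"hand":0},{"dx":0,"dy":0,"dz":0,"spin":0,"hand":0}]' >/dev/null; done
python3 ls.py; python3 look2.py 1.59 1
```

```text
t: 22.2
ee_pos: [0.4197, -0.1374, 0.2999]
tcp_rot: [-0.001, 0.001, 1.0, 0.001]
ft_force: [0.6, 0.3, 0.5]
opening: -0.0002
grasp_force: 0.0
22.3 (array([1.59839844]), np.float64(0.08070531632797455)) (array([0.67488536, 0.09204514, 1.58395483]), np.float64(0.07453441370272615)) (array([1.59625]), np.float64(0.0832018631207272)) (array([0.67986112, 0.08554408, 1.58887261]), np.float64(0.0626324092855533))
22.3 plate 1.5877 0.081 strip th 1.5848 x0 0.0238 [ 0.4198 -0.1363  0.2997] [-0.4 -0.  -0.1]
25.45 (array([1.59839844]), np.float64(0.0762953639605622)) (array([0.67394535, 0.08981942, 1.59417286]), np.float64(0.07271684003998075)) (array([1.58765625]), np.float64(0.07986712164696842)) (array([0.67945965, 0.08535588, 1.58832413]), np.float64(0.06403169796539437))
25.45 plate 1.5877 0.077 strip th 1.584 x0 0.0238 [ 0.4203 -0.1368  0.3011] [-0.3 -0.6 -0.9]
```

View pics/f.png

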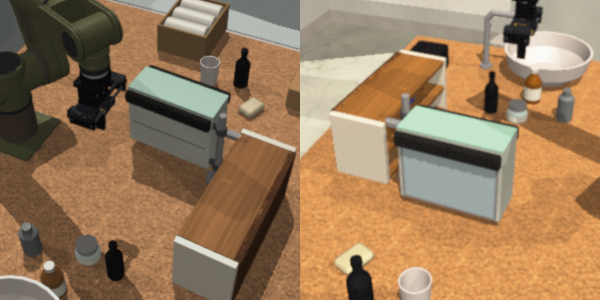

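The picture shows the cabinet square to the nook, about 1° past, with the gripper clear and the bottles in place. I'll hold three more seconds, confirm and hand in.

```bash
for i in 1 2 3; do python3 -m creep '[{"dx":0,"dy":0,"dz":0,"spin":0,"hand":0},{"dx":0,"dy":0,"dz":0,"spin":0,"hand":0},{"dx":0,"dy":0,"dz":0,"spin":0,"hand":0},{"dx":0,"dy":0,"dz":0,"spin":0,"hand":0},{"dx":0,"dy":0,"dz":0,"spin":0,"hand":0},{"dx":0,"dy":0,"dz":0,"spin":0,"hand":0},{"dx":0,"dy":0,"dz":0,"spin":0,"hand":0},{"dx":0,"dy":0,"dz":0,"spin":0,"hand":0}]' >/dev/null; done
python3 look2.py 1.59 1; python3 look.py 1.59 side; python3 -c "
from plant import ctrl
print(ctrl.hand_in())"
```

```text
28.5 plate 1.5963 0.082 strip th 1.5878 x0 0.0239 [ 0.4203 -0.1368  0.301 ] [ 0.1 -0.  -0.9]
side 28.55 1.6002 0.084
[ 0.26 -0.4  -0.02]
the job is handed in; nothing more can be done
None
```

The cabinet stands at about 1.59 rad, roughly 1° past square to the nook; it showed no measurable drift over the 6 s I watched with the arm clear, and I handed the job in at 28.6 s.

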